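# Put the stain bottles back in their own drip trays

### The arm

A 6-joint arm with a two-finger parallel gripper is mounted at the origin on the work surface. World frame = base frame: x ahead of the robot, y to its left, z up, the work surface at z = 0. Lengths are in mm, angles in rad, forces in N, time in s.
With the tool pointing down it reaches from about 250 to 800 mm from the base axis. Payload 8.5 kg.
Tool frame: the origin (TCP) lies at the very end of the fingers, on their centre line; the grasp point (between the pads) lies 19 mm behind it; z points along the fingers, y is the line along which they close (so a half turn about z gives the same grasp; the last joint's range is limited). The gripper opens to 85 mm and grips with 20 to 120 N. Pads are 22 mm wide; open, the fingers measure 114 mm over their backs; the gripper's body (76 mm by 85 mm) begins 54 mm behind the grasp point. The pads swing forward as they close: fully open they stand 13 mm farther back than shut.
Start: joints at [1.28, 0.238, -0.013, 1.319, 0, 1.571], TCP at [150.513, 502.916, 231.276] pointing down, gripper open.
Joint ranges: [-2.66, 2.66], [-1.03, 1.9], [-1.14, 1.46], [-1.82, 2.27], [-1.45, 1.34], [-3.14, 3.14]. Speed limits (rad/s): [2.22, 2.22, 2.79, 3.14, 3.14, 3.14].

### API

Orientations are given as a rotation vector (axis times angle).
In Python, from bench import r gives the robot as it stands.
- The arm moves only by the tool arm_command, never from a script. Its arguments are lists of equal length, an entry for each row: "delta_pos": the shift along the tool's x, y, z in units of 0.02 m (1.0 is 0.02 m), a list of three; "twist": the turn about the tool's z in units of 0.12 rad (1.0 is 0.12 rad); "claw": the opening, from 0 (shut) to 1 (fully open). In form: {"delta_pos": [[tx, ty, tz], ...], "twist": [twist, ...], "claw": [claw, ...]}. A call has 1 to 20 rows; each row shifts and turns the commanded pose from where the row before left it, along the tool's axes as they then stand; what a row does not reach is not made up. A row lasts 1/12 s, in which the tool goes at most 41.7 mm and 7.16 degrees, less where a joint would pass 70% of its speed; a pose out of reach is approached as far as the arm can. A call with a number of a shift or a turn outside -1 to 1 is refused whole. A call with a gripper value outside its range is refused whole. The fingers move at their own pace and stop on an object; "squeeze" is the grip in N (left out, the last holds). Time passes only in rows, so rows that do not move let the fingers close. It gives the time, the measured TCP pose, the force, the opening and the grip force at its end, in the units of the state.
- r.read_state(): the state, without advancing time (a new reading comes with each control period).
- r.camera(name): name is "scene" or "top"; returns a dict with "image" (480x640x3 uint8, red, green, blue), "z_map" (480x640 float32, mm along the optical axis (not along the pixel's ray), 0 where there is no reading), "fx", "fy", "cx", "cy" (pixels), "R" (3x3) and "t" (3): a world point X has camera coordinates R X + t. Camera axes: x right, y down, z forward; pixel columns grow to the right and rows downward; lengths in mm; the calibration is good to about 2 mm. A picture is of the moment at which its call begins.
- r.sign_off(): hands the job in; it is judged then, once.
Trained networks look in a picture, given as the dict that the camera call returned (one of the last four; its "shot" number tells which), for a name from the list of things; names that differ only in an ending like _2 or _b are one class to them, and where a whole thing is asked for, a point or a joint stands for the part that bears it (a point fixed in the world has none). Each returns a list of dicts, best first, with "p" (0 to 1); they miss things now and then, are a little off and sometimes report something else, mostly with a low value. They report only what shows in the picture. A call takes as long as a camera call. They do not tell look-alikes from the thing itself.
- r.look_for(picture, query): "bbox" ([centre column, centre row, width, height] in pixels, round what is visible of it).
- r.cut_out(picture, query): "region" (480x640 bool, what is visible of it) and "bbox" ([centre column, centre row, width, height] in pixels, round what is visible of it).
The state is a dict: "time": time; "joint_pos": joint angles; "qvel": joint speeds; "joint_efforts": joint torques, N m; "tool_pos": TCP position; "eef_rot": TCP orientation; "ft_force": force on the tool from outside, world axes, zero at the start; "wrist_torque": the same for the moment, N m; "gripper_width": opening from 0.0 (shut) to 1.0 (fully open); "grip_force": force on a finger pad.
Only numpy, scipy, OpenCV 4.12 (cv2) and the standard library are available. Lean on these libraries where they do the work, as an engineer would, in place of code of your own. Each camera call takes 0.05 s, during which the arm holds its last target. There are 200 camera calls.

### The job

At the blood-film staining bench the four stain bottles have been put back in the wrong drip trays: swap them round until each stands upright, flat on the floor of the tray of its own cap's colour, let go of and at rest. The empty grey tray is there for parking a bottle on the way; stain marks the bench, so never stand a bottle on the bench itself. Keep the bottles from tipping over, set them down rather than dropping them, and leave the yellow rack of blood tubes where it is.

Things in the scene. Friction and masses are not known exactly. Their poses are not given: they have to be found in the camera images.
- bottle_red: Loose opaque white plastic stain bottle with a red ribbed screw cap and a red ring on its label; closed and full, about 130 g. Round: body 50 mm in diameter up to 64 mm, shoulder narrowing to a 33 mm neck at 76 mm, cap 35 mm in diameter from 82 to 110 mm above the underside (total height 110 mm). Origin: centre of the underside, z axis up the bottle. Stands at the start in one of the other colours' trays, never in its own or the grey one.
- bottle_blue: Loose opaque white plastic stain bottle with a blue ribbed screw cap and a blue ring on its label; closed and full, about 130 g. Round: body 50 mm in diameter up to 64 mm, shoulder narrowing to a 33 mm neck at 76 mm, cap 35 mm in diameter from 82 to 110 mm above the underside (total height 110 mm). Origin: centre of the underside, z axis up the bottle. Stands at the start in one of the other colours' trays, never in its own or the grey one.
- bottle_yellow: Loose opaque white plastic stain bottle with a yellow ribbed screw cap and a yellow ring on its label; closed and full, about 130 g. Round: body 50 mm in diameter up to 64 mm, shoulder narrowing to a 33 mm neck at 76 mm, cap 35 mm in diameter from 82 to 110 mm above the underside (total height 110 mm). Origin: centre of the underside, z axis up the bottle. Stands at the start in one of the other colours' trays, never in its own or the grey one.
- bottle_green: Loose opaque white plastic stain bottle with a green ribbed screw cap and a green ring on its label; closed and full, about 130 g. Round: body 50 mm in diameter up to 64 mm, shoulder narrowing to a 33 mm neck at 76 mm, cap 35 mm in diameter from 82 to 110 mm above the underside (total height 110 mm). Origin: centre of the underside, z axis up the bottle. Stands at the start in one of the other colours' trays, never in its own or the grey one.
- tray_red: Red open square drip tray, fixed to the bench: 82 x 82 mm outside, 18 mm high, walls 4 mm thick, flat floor 6 mm thick (74 mm square inside), so it has room for one bottle only. A small 30 mm wide finger tab sticks out 9 mm from the -x side at rim height. Origin: centre of the underside on the bench, z up, x and y square to the sides; the floor's top lies at z = 6 mm. It is the place of the bottle with the red cap.
- tray_blue: Blue open square drip tray, fixed to the bench: 82 x 82 mm outside, 18 mm high, walls 4 mm thick, flat floor 6 mm thick (74 mm square inside), so it has room for one bottle only. A small 30 mm wide finger tab sticks out 9 mm from the -x side at rim height. Origin: centre of the underside on the bench, z up, x and y square to the sides; the floor's top lies at z = 6 mm. It is the place of the bottle with the blue cap.
- tray_yellow: Yellow open square drip tray, fixed to the bench: 82 x 82 mm outside, 18 mm high, walls 4 mm thick, flat floor 6 mm thick (74 mm square inside), so it has room for one bottle only. A small 30 mm wide finger tab sticks out 9 mm from the -x side at rim height. Origin: centre of the underside on the bench, z up, x and y square to the sides; the floor's top lies at z = 6 mm. It is the place of the bottle with the yellow cap.
- tray_green: Green open square drip tray, fixed to the bench: 82 x 82 mm outside, 18 mm high, walls 4 mm thick, flat floor 6 mm thick (74 mm square inside), so it has room for one bottle only. A small 30 mm wide finger tab sticks out 9 mm from the -x side at rim height. Origin: centre of the underside on the bench, z up, x and y square to the sides; the floor's top lies at z = 6 mm. It is the place of the bottle with the green cap.
- tray_spare: Grey open square drip tray, fixed to the bench: 82 x 82 mm outside, 18 mm high, walls 4 mm thick, flat floor 6 mm thick (74 mm square inside), so it has room for one bottle only. A small 30 mm wide finger tab sticks out 9 mm from the -x side at rim height. Origin: centre of the underside on the bench, z up, x and y square to the sides; the floor's top lies at z = 6 mm. It belongs to no bottle, is empty at the start and is free for parking a bottle.
- tube_rack: Bystander: loose yellow tube rack, 144 x 56 mm and 62 mm high, holding eight blood tubes with purple caps up to 87 mm above the bench, about 350 g. Origin: centre of the underside on the bench, x along its length. Stands to the left of the trays.
Things that resemble listed ones, but are neither listed nor needed, are in the scene too. There is more than one size of the tray_red; the one meant has the size given above.

How it is judged:
By the outcome, as a careful person would: the job done as asked, in the order asked, and still so for the second after the job is handed in, with the robot touching nothing.
It also fails if it takes over 115 s, if anything falls off the work surface, if the arm or the gripper's body presses on something with over 40 N, if the wrist force passes 120 N, or if a joint passes its speed limit or range.

## Working session

There is one attempt and no reset: what is moved stays moved. The work goes in short steps, Python scripts to look and compute and a tool call to move; the robot and the scene stay as the last step left them, time stands still between calls to the robot, and variables do not carry over. Pictures are saved under pics/ and viewed, at most 14 in all, crops included, and the job is handed in when it is done.

Besides the shell and the picture viewer there is one more tool, called after ">>>" as name(argument=value, ...), one argument or row to a line, values as JSON. arm_command: Moves the arm, as the interface text tells. Shifts and turns lie within -1 to 1; 1 stands for 0.02 m of shift or 0.12 rad of turn. Its arguments: {"type":"object","properties":{"delta_pos":{"type":"array","items":{"type":"array","items":{"type":"number","minimum":-1,"maximum":1}}},"twist":{"type":"array","items":{"type":"number","minimum":-1,"maximum":1}},"claw":{"type":"array","items":{"type":"number"}},"squeeze":{"type":"number"}},"required":["delta_pos","twist","claw"]}

```bash
mkdir -p pics; python3 - <<'E'
from bench import r
import cv2,numpy as np
s=r.read_state();print({k:np.round(s[k],3) for k in s})
for n in("top","scene"):
    p=r.camera(n);cv2.imwrite(f"pics/{n}0.png",p["image"][:,:,::-1]);print(n,p["fx"],p["cx"],p["cy"],np.round(p["R"],3).tolist(),np.round(p["t"]))
E
```

```text
{'time': np.float64(0.0), 'joint_pos': array([ 1.28 ,  0.239, -0.014,  1.319,  0.   ,  1.571]), 'qvel': array([ 0.001,  0.   ,  0.001, -0.001,  0.001,  0.001]), 'joint_efforts': array([ 1.0000e-03, -5.3878e+01,  3.4644e+01,  1.8000e-02,  0.0000e+00,
        0.0000e+00]), 'tool_pos': array([150.405, 502.563, 230.669]), 'eef_rot': array([-4.550e-01, -3.108e+00,  2.000e-03]), 'ft_force': array([-0.731,  0.515, -0.245]), 'wrist_torque': array([-0.022, -0.   , -0.032]), 'grip_force': np.float64(0.0), 'gripper_width': np.float64(1.001)}
top 483.31022774147795 321.5138481738263 239.55777546240856 [[0.004, -1.0, 0.026], [-0.99, -0.008, -0.139], [0.139, -0.025, -0.99]] [ -1. 585. 937.]
scene 449.68874073855966 318.6056714748894 234.70575786715906 [[0.877, 0.48, 0.022], [0.321, -0.552, -0.77], [-0.357, 0.682, -0.638]] [-517. -135. 1302.]
```

View pics/top0.png

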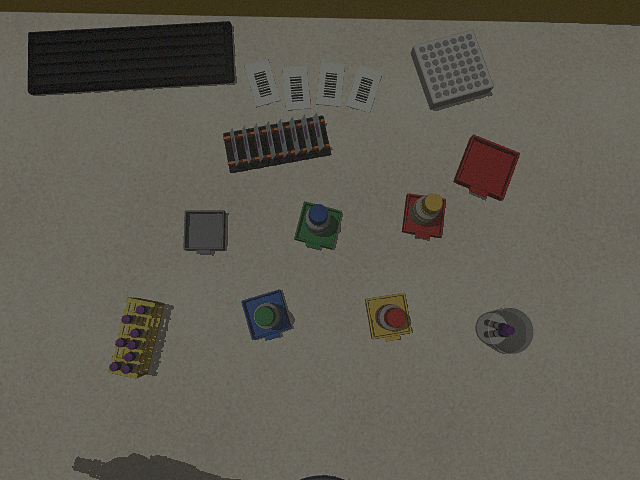

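View pics/scene0.png

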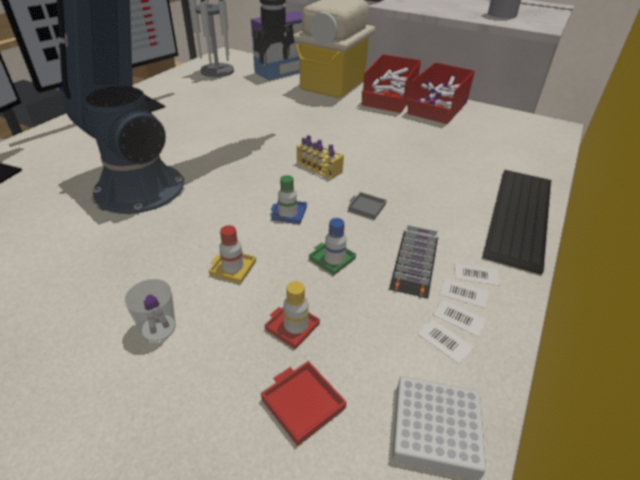

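```bash
cat > h.py <<'E'
from bench import r
import numpy as np,cv2
def pts(p,m):
    v,u=np.nonzero(m&(p["z_map"]>0));z=p["z_map"][v,u]
    c=np.stack([(u-p["cx"])/p["fx"]*z,(v-p["cy"])/p["fy"]*z,z],1)
    return (c-p["t"])@np.array(p["R"])
C="red blue yellow green".split()
def bottles(p,n=1):
    for c in C:
        for d in r.cut_out(p,"bottle_"+c)[:n]:
            P=pts(p,d["region"]);t=P[P[:,2]>np.percentile(P[:,2],95)-6]
            (x,y),_=cv2.minEnclosingCircle(t[:,:2].astype(np.float32))
            print("bottle",c,round(d["p"],2),np.round(d["bbox"]),"topz",np.round(np.percentile(t[:,2],50),1),"xy",np.round(t[:,:2].mean(0),1),np.round([x,y],1),"d",np.round(np.ptp(t,axis=0),0))
def trays(p):
    for c in C+["spare"]:
        for d in r.cut_out(p,"tray_"+c)[:3]:
            P=pts(p,d["region"]);b=P[(P[:,2]<25)&(P[:,2]>13)]
            if len(b)<5: print(c,d["p"],"few");continue
            q=cv2.minAreaRect(b[:,:2].astype(np.float32));f=P[P[:,2]<11]
            print("tray",c,round(d["p"],2),np.round(d["bbox"]),"c",np.round(q[0],1),"size",np.round(q[1],1),"ang",round(q[2],1),"rimz",round(np.median(b[:,2]),1),"floor",np.round(np.median(f,axis=0),1) if len(f) else 0,len(f))
E
python3 - <<'E'
from h import *
for n in("top","scene"):
    p=r.camera(n);print(n);bottles(p,2);trays(p)
p=r.camera("top");im=p["image"][120:260,380:560,::-1];cv2.imwrite("pics/crop.png",cv2.resize(im,None,fx=4,fy=4,interpolation=2))
E
```

```text
top
bottle red 0.61 [390. 316.  30.  30.] topz 116.8 xy [ 431.9 -132.3] [ 431.7 -132.5] d [35. 35.  9.]
bottle blue 0.6 [318. 220.  22.  32.] topz 116.9 xy [625.1  11.4] [625.4  11.1] d [33. 34.  9.]
bottle blue 0.34 [427. 210.  32.  32.] topz 117.0 xy [ 647.7 -206.6] [ 647.6 -206.7] d [33. 36.  9.]
bottle yellow 0.79 [426. 210.  29.  32.] topz 117.0 xy [ 647.3 -205.8] [ 647.6 -205.8] d [33. 32.  8.]
bottle green 0.92 [269. 313.  32.  22.] topz 116.9 xy [433.6 108.6] [434.1 108.8] d [34. 33.  8.]
bottle green 0.46 [392. 315.  32.  29.] topz 116.8 xy [ 431.9 -132.3] [ 431.7 -132.5] d [35. 35.  9.]
tray red 0.7 [487. 167.  67.  62.] c [ 744.  -348.2] size [109.4 120.4] ang 68.8 rimz 22.1 floor [ 750.2 -352.5    8.6] 1682
tray red 0.57 [423. 216.  43.  47.] c [ 638.5 -212.8] size [83.3 89.2] ang 81.9 rimz 18.5 floor [ 624.6 -209.2    7.1] 563
tray blue 0.78 [266. 316.  52.  50.] c [431.6 113.3] size [89.7 82.5] ang 16.8 rimz 18.4 floor [441.4 118.2   7. ] 751
tray yellow 0.7 [389. 317.  49.  47.] c [ 429.5 -135. ] size [90.4 82.4] ang 9.1 rimz 18.6 floor [ 444.3 -126.4    7. ] 675
tray 
[... 768 characters left out ...]
6.  42.] c [ 640.  -213.2] size [83.5 91.9] ang 83.2 rimz 17.6 floor [ 649.7 -230.2    6.5] 604
tray blue 0.61 [291. 214.  37.  26.] c [431.7 110.1] size [90.4 87.4] ang 17.0 rimz 17.5 floor [451.7  98.2   6.8] 210
tray yellow 0.6 [232. 270.  46.  26.] c [ 430.9 -137.3] size [91.4 82.4] ang 9.2 rimz 17.1 floor [ 449.  -152.5    7. ] 367
tray yellow 0.5 [289. 328.  57.  44.] c [ 640.  -213.2] size [83.5 91.9] ang 83.2 rimz 17.6 floor [ 644.9 -231.     6.6] 546
tray green 0.96 [334. 260.  46.  33.] c [617.1  10.2] size [84.9 90.3] ang 76.3 rimz 17.4 floor [616.3  -5.8   7.2] 251
tray spare 0.85 [368. 206.  42.  30.] c [603. 245.] size [90.  86.4] ang 0.6 rimz 17.6 floor [606.8 246.9   7.1] 455
```

View pics/crop.png

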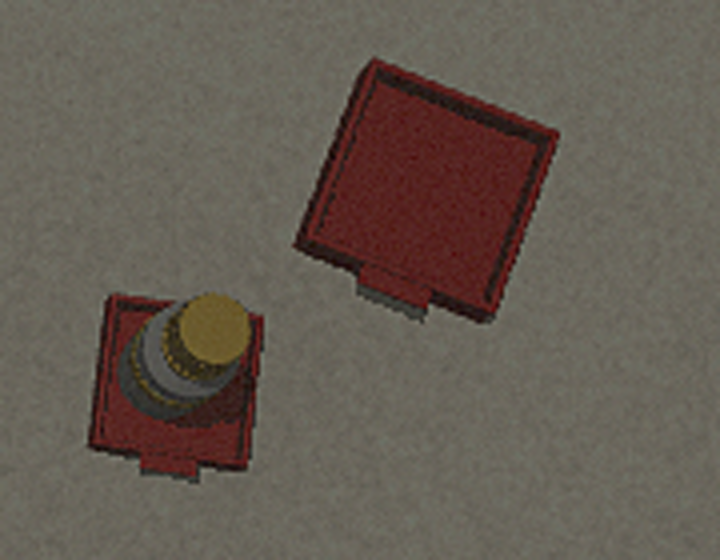

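Red tray candidates: the one at pixel (423,216), 83 mm plus tab, holds the yellow bottle. The empty one at (487,167) is 109 mm. The first is the one meant, since 82 mm was specified and the crop shows it clearly smaller.

The bottles are in two swapped pairs: blue with green, and red with yellow. First I line the tool up with the world axes and move towards the blue bottle.

>>> arm_command(
  delta_pos=[
    [0,0,0],
    [0,0,0],
    [0,0,0],
    [-1,-1,0],
    [-1,-1,0],
    [-1,-1,0],
    [-1,-1,0],
    [-1,-1,0],
    [-1,-1,0],
    [-1,-1,0],
    [-1,-1,0],
    [-1,-1,0],
    [-1,-1,0],
    [-1,-1,0],
    [-1,-1,0],
    [-1,-1,0],
    [-1,-1,0],
    [-1,-1,0],
    [-1,-1,0],
    [-1,-1,0],
  ],
  twist=[-0.81,-0.81,-0.81,0,0,0,0,0,0,0,0,0,0,0,0,0,0,0,0,0],
  claw=[1,1,1,1,1,1,1,1,1,1,1,1,1,1,1,1,1,1,1,1],
  squeeze=40,
)

```text
time: 2.82
tool_pos: [491.7, 162.0, 231.4]
eef_rot: [-0.001, 3.141, 0.0]
ft_force: [0.5, 0.0, 0.1]
gripper_width: 1.001
grip_force: 0.0
```

>>> arm_command(
  delta_pos=[
    [-0.84,-0.95,0],
    [-0.84,-0.95,0],
    [-0.84,-0.95,0],
    [-0.84,-0.95,0],
    [-0.84,-0.95,0],
    [-0.84,-0.95,0],
    [-0.84,-0.95,0],
    [-0.84,-0.95,0],
    [0,0,0.8],
    [0,0,0.8],
    [0,0,0.8],
    [0,0,0.8],
    [0,0,0.8],
    [0,0,0.8],
    [0,0,0.8],
    [0,0,0.8],
    [0,0,0.6],
    [0,0,0.6],
    [0,0,0],
    [0,0,0],
  ],
  twist=[0,0,0,0,0,0,0,0,0,0,0,0,0,0,0,0,0,0,0,0],
  claw=[1,1,1,1,1,1,1,1,1,1,1,1,1,1,1,1,1,1,1,1],
)

```text
time: 4.48
tool_pos: [624.9, 11.3, 78.9]
eef_rot: [0.001, -3.14, 0.0]
ft_force: [0.6, -0.5, 0.8]
gripper_width: 1.003
grip_force: 0.0
```

>>> arm_command(
  delta_pos=[
    [0,0,0],
    [0,0,0],
    [0,0,0],
    [0,0,0],
    [0,0,0],
    [0,0,0],
    [0,0,0],
    [0,0,0],
    [0,0,0],
    [0,0,0],
  ],
  twist=[0,0,0,0,0,0,0,0,0,0],
  claw=[0,0,0,0,0,0,0,0,0,0],
)

```text
time: 5.32
tool_pos: [625.7, 11.4, 80.0]
eef_rot: [-0.001, 3.14, 0.0]
ft_force: [-0.8, 0.3, 6.3]
gripper_width: 0.397
grip_force: 39.7
```

>>> arm_command(
  delta_pos=[
    [0,0,-0.3],
    [0,0,-0.6],
    [0,0,-0.7],
    [0,0,-0.7],
    [0,0,-0.7],
    [0,0,0],
    [0,0,0],
  ],
  twist=[0,0,0,0,0,0,0],
  claw=[0,0,0,0,0,0,0],
)

```text
time: 5.9
tool_pos: [625.6, 11.2, 139.7]
eef_rot: [-0.001, 3.141, -0.0]
ft_force: [0.5, -0.1, -1.4]
gripper_width: 0.398
grip_force: 40.0
```

```bash
python3 - <<'E'
from h import *
p=r.camera("scene");cv2.imwrite("pics/lift.png",cv2.resize(p["image"][130:330,230:430,::-1],None,fx=3,fy=3))
E
```

```text
(no output)
```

View pics/lift.png

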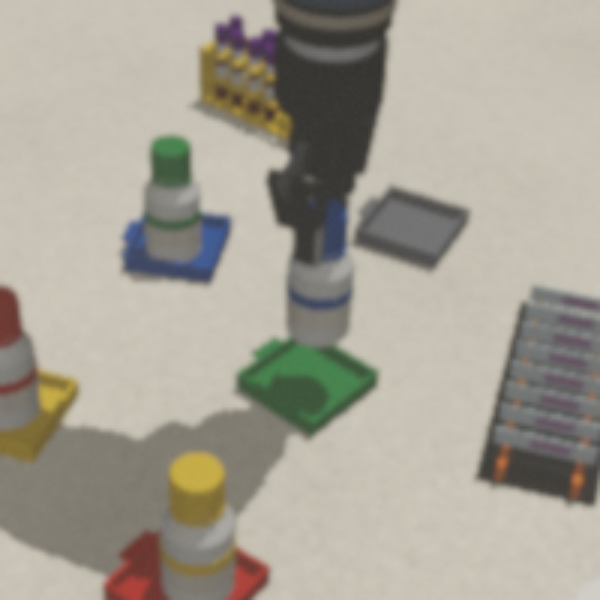

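Blue is held upright, with its shadow in the green tray at (300,385) in the crop. Next I carry it to the grey tray.

>>> arm_command(
  delta_pos=[
    [0.06,0.4,0],
    [0.06,0.8,0],
    [0.06,0.9,0],
    [0.06,0.9,0],
    [0.06,0.9,0],
    [0.06,0.9,0],
    [0.06,0.9,0],
    [0.06,0.9,0],
    [0.06,0.9,0],
    [0.06,0.9,0],
    [0.06,0.9,0],
    [0.06,0.9,0],
    [0.06,0.9,0],
    [0.06,0.6,0],
    [0,0,0],
    [0,0,0.8],
    [0,0,0.8],
    [0,0,0.7],
    [0,0,0.4],
    [0,0,0],
  ],
  twist=[0,0,0,0,0,0,0,0,0,0,0,0,0,0,0,0,0,0,0,0],
  claw=[0,0,0,0,0,0,0,0,0,0,0,0,0,0,0,0,0,0,0,0],
)

```text
time: 7.62
tool_pos: [607.0, 244.3, 83.0]
eef_rot: [0.001, -3.138, 0.003]
ft_force: [-0.0, -0.2, -0.8]
gripper_width: 0.401
grip_force: 40.1
```

>>> arm_command(
  delta_pos=[
    [0,0,0.1],
    [0,0,0.1],
    [0,0,0],
    [0,0,0],
  ],
  twist=[0,0,0,0],
  claw=[0,0,0,0],
)

```text
time: 7.95
tool_pos: [608.6, 245.3, 81.9]
eef_rot: [-0.001, 3.141, 0.0]
ft_force: [-0.3, 0.7, -0.2]
gripper_width: 0.4
grip_force: 40.1
```

>>> arm_command(
  delta_pos=[
    [0,0,0.06],
    [0,0,0.06],
    [0,0,0],
    [0,0,0],
  ],
  twist=[0,0,0,0],
  claw=[0,0,0,0],
)

```text
time: 8.28
tool_pos: [608.8, 245.5, 80.0]
eef_rot: [-0.001, 3.14, 0.001]
ft_force: [-0.3, 0.2, 5.2]
gripper_width: 0.4
grip_force: 40.6
```

>>> arm_command(
  delta_pos=[
    [0,0,0],
    [0,0,0],
    [0,0,0],
    [0,0,0],
    [0,0,0],
    [0,0,-0.5],
    [0,0,-0.8],
    [0,0,-0.9],
    [0,0,-0.8],
    [0.87,-0.69,0],
    [0.87,-0.69,0],
    [0.87,-0.69,0],
    [0.87,-0.69,0],
    [0.87,-0.69,0],
    [0.87,-0.69,0],
    [0.87,-0.69,0],
    [0.87,-0.69,0],
    [0.87,-0.69,0],
    [0.87,-0.69,0],
    [0,0,0],
  ],
  twist=[0,0,0,0,0,0,0,0,0,0,0,0,0,0,0,0,0,0,0,0],
  claw=[1,1,1,1,1,1,1,1,1,1,1,1,1,1,1,1,1,1,1,1],
)

```text
time: 9.95
tool_pos: [431.2, 105.3, 139.6]
eef_rot: [-0.0, -3.14, 0.001]
ft_force: [-0.5, -0.0, -0.3]
gripper_width: 1.0
grip_force: 0.0
```

```bash
python3 - <<'E'
from h import *
p=r.camera("scene");bottles(p)
E
```

```text
bottle red 0.69 [231. 249.  24.  47.] topz 116.5 xy [ 434.4 -135.3] [ 432.2 -134.4] d [34. 37.  8.]
bottle blue 0.94 [368. 191.  22.  44.] topz 116.5 xy [609.8 242. ] [608.5 243.3] d [33. 35.  8.]
bottle yellow 0.91 [295. 307.  26.  56.] topz 116.8 xy [ 650.1 -209.8] [ 650.2 -208.1] d [34. 37.  8.]
bottle green 0.65 [287. 195.  20.  42.] topz 116.0 xy [435.6 105.6] [434.3 107.3] d [36. 36.  9.]
```

>>> arm_command(
  delta_pos=[
    [0,0,0.5],
    [0,0,0.8],
    [0,0,0.8],
    [0,0,0.5],
    [0,0,0.2],
    [0,0,0],
    [0,0,0],
  ],
  twist=[0,0,0,0,0,0,0],
  claw=[1,1,1,1,1,1,1],
)

```text
time: 10.78
tool_pos: [434.9, 107.4, 83.1]
eef_rot: [0.002, -3.141, 0.0]
ft_force: [0.6, -0.3, 0.2]
gripper_width: 1.001
grip_force: 0.0
```

Next: grip the green bottle, lift it 60 mm and check.

>>> arm_command(
  delta_pos=[
    [0,0,0],
    [0,0,0],
    [0,0,0],
    [0,0,0],
    [0,0,0],
    [0,0,0],
    [0,0,0],
    [0,0,0],
    [0,0,0],
    [0,0,-0.3],
    [0,0,-0.6],
    [0,0,-0.7],
    [0,0,-0.7],
    [0,0,-0.7],
    [0,0,0],
  ],
  twist=[0,0,0,0,0,0,0,0,0,0,0,0,0,0,0],
  claw=[0,0,0,0,0,0,0,0,0,0,0,0,0,0,0],
)

```text
time: 12.03
tool_pos: [435.5, 107.3, 145.1]
eef_rot: [-0.001, 3.139, 0.001]
ft_force: [-0.2, -0.1, -0.4]
gripper_width: 0.394
grip_force: 39.9
```

>>> arm_command(
  delta_pos=[
    [-0.4,-0.2,0],
    [-0.8,-0.42,0],
    [-0.8,-0.42,0],
    [-0.8,-0.42,0],
    [-0.8,-0.42,0],
    [-0.8,-0.42,0],
    [-0.8,-0.42,0],
    [-0.8,-0.42,0],
    [-0.8,-0.42,0],
    [-0.8,-0.42,0],
    [-0.8,-0.42,0],
    [-0.8,-0.42,0],
    [-0.15,-0.1,0],
    [0,0,0],
    [0,0,0.6],
    [0,0,0.8],
    [0,0,0.8],
    [0,0,0.5],
    [0,0,0],
    [0,0,0],
  ],
  twist=[0,0,0,0,0,0,0,0,0,0,0,0,0,0,0,0,0,0,0,0],
  claw=[0,0,0,0,0,0,0,0,0,0,0,0,0,0,0,0,0,0,0,0],
)

```text
time: 13.7
tool_pos: [620.7, 9.1, 88.5]
eef_rot: [0.002, -3.14, 0.0]
ft_force: [0.1, -0.7, -1.5]
gripper_width: 0.399
grip_force: 39.9
```

>>> arm_command(
  delta_pos=[
    [0,0,0.06],
    [0,0,0.06],
    [0,0,0],
    [0,0,0],
  ],
  twist=[0,0,0,0],
  claw=[0,0,0,0],
)

```text
time: 14.03
tool_pos: [621.7, 8.9, 87.0]
eef_rot: [-0.001, 3.141, -0.0]
ft_force: [-0.4, 0.5, -1.6]
gripper_width: 0.399
grip_force: 39.9
```

>>> arm_command(
  delta_pos=[
    [0,0,0.06],
    [0,0,0.06],
    [0,0,0],
    [0,0,0],
  ],
  twist=[0,0,0,0],
  claw=[0,0,0,0],
)

```text
time: 14.37
tool_pos: [621.4, 8.9, 84.0]
eef_rot: [0.001, -3.141, 0.0]
ft_force: [-0.6, 0.0, -0.6]
gripper_width: 0.4
grip_force: 39.9
```

>>> arm_command(
  delta_pos=[
    [0,0,0.05],
    [0,0,0.05],
    [0,0,0],
    [0,0,0],
  ],
  twist=[0,0,0,0],
  claw=[0,0,0,0],
)

```text
time: 14.7
tool_pos: [622.1, 9.0, 83.4]
eef_rot: [-0.001, 3.14, 0.0]
ft_force: [-1.1, 0.3, 8.2]
gripper_width: 0.397
grip_force: 40.7
```

>>> arm_command(
  delta_pos=[
    [0,0,0],
    [0,0,0],
    [0,0,0],
    [0,0,0],
    [0,0,-0.5],
    [0,0,-0.8],
    [0,0,-0.9],
    [0,0,-0.7],
    [0.06,0.98,0],
    [0.06,0.98,0],
    [0.06,0.98,0],
    [0.06,0.98,0],
    [0.06,0.98,0],
    [0.06,0.98,0],
    [0.06,0.98,0],
    [0.06,0.98,0],
    [0.06,0.98,0],
    [0.06,0.98,0],
    [0.06,0.98,0],
    [0.06,0.98,0],
  ],
  twist=[0,0,0,0,0,0,0,0,0,0,0,0,0,0,0,0,0,0,0,0],
  claw=[1,1,1,1,1,1,1,1,1,1,1,1,1,1,1,1,1,1,1,1],
)

```text
time: 16.37
tool_pos: [606.9, 245.1, 140.8]
eef_rot: [-0.001, 3.141, 0.0]
ft_force: [0.4, -0.8, 0.4]
gripper_width: 1.006
grip_force: 0.0
```

>>> arm_command(
  delta_pos=[
    [0,0,0.4],
    [0,0,0.8],
    [0,0,0.8],
    [0,0,0.5],
    [0,0,0.4],
    [0,0,0],
    [0,0,0],
  ],
  twist=[0,0,0,0,0,0,0],
  claw=[1,1,1,1,1,1,1],
)

```text
time: 16.95
tool_pos: [606.9, 243.7, 82.1]
eef_rot: [0.001, -3.141, 0.0]
ft_force: [-0.3, -0.3, 0.8]
gripper_width: 0.996
grip_force: 0.0
```

>>> arm_command(
  delta_pos=[
    [0,0,0],
    [0,0,0],
    [0,0,0],
    [0,0,0],
    [0,0,0],
    [0,0,0],
    [0,0,0],
    [0,0,0],
    [0,0,0],
    [0,0,-0.3],
    [0,0,-0.6],
    [0,0,-0.7],
    [0,0,-0.7],
    [0,0,-0.7],
    [0,0,0],
  ],
  twist=[0,0,0,0,0,0,0,0,0,0,0,0,0,0,0],
  claw=[0,0,0,0,0,0,0,0,0,0,0,0,0,0,0],
)

```text
time: 18.2
tool_pos: [607.9, 244.4, 144.8]
eef_rot: [-0.001, 3.139, 0.002]
ft_force: [0.8, 0.3, -0.6]
gripper_width: 0.399
grip_force: 39.9
```

>>> arm_command(
  delta_pos=[
    [0.4,-0.31,0],
    [0.78,-0.59,0],
    [0.78,-0.59,0],
    [0.78,-0.59,0],
    [0.78,-0.59,0],
    [0.78,-0.59,0],
    [0.78,-0.59,0],
    [0.78,-0.59,0],
    [0.78,-0.59,0],
    [0.78,-0.59,0],
    [0.78,-0.59,0],
    [0.4,-0.3,0],
    [0,0,0],
    [0,0,0.6],
    [0,0,0.8],
    [0,0,0.8],
    [0,0,0.5],
    [0,0,0.1],
    [0,0,0],
    [0,0,0],
  ],
  twist=[0,0,0,0,0,0,0,0,0,0,0,0,0,0,0,0,0,0,0,0],
  claw=[0,0,0,0,0,0,0,0,0,0,0,0,0,0,0,0,0,0,0,0],
)

```text
time: 19.87
tool_pos: [435.6, 114.1, 86.4]
eef_rot: [-0.001, 3.141, 0.0]
ft_force: [-1.1, -0.3, -1.5]
gripper_width: 0.397
grip_force: 40.0
```

>>> arm_command(
  delta_pos=[
    [0,0,0.07],
    [0,0,0.06],
    [0,0,0],
    [0,0,0],
  ],
  twist=[0,0,0,0],
  claw=[0,0,0,0],
)

```text
time: 20.2
tool_pos: [435.2, 113.8, 83.7]
eef_rot: [-0.001, 3.141, -0.0]
ft_force: [0.1, -0.5, -1.4]
gripper_width: 0.399
grip_force: 40.0
```

>>> arm_command(
  delta_pos=[
    [0,0,0.04],
    [0,0,0],
    [0,0,0],
  ],
  twist=[0,0,0],
  claw=[0,0,0],
)

```text
time: 20.45
tool_pos: [435.0, 113.7, 82.7]
eef_rot: [-0.001, 3.142, -0.0]
ft_force: [0.5, -0.4, -1.0]
gripper_width: 0.396
grip_force: 40.0
```

>>> arm_command(
  delta_pos=[
    [0,0,0.06],
    [0,0,0],
    [0,0,0],
  ],
  twist=[0,0,0],
  claw=[0,0,0],
)

```text
time: 20.7
tool_pos: [435.6, 114.2, 82.3]
eef_rot: [-0.002, 3.14, 0.002]
ft_force: [-0.9, 1.3, 8.0]
gripper_width: 0.397
grip_force: 40.5
```

>>> arm_command(
  delta_pos=[
    [0,0,0],
    [0,0,0],
    [0,0,0],
    [0,0,0],
    [0,0,-0.5],
    [0,0,-0.8],
    [0,0,-0.9],
    [0,0,-0.8],
    [-0.63,-0.95,0],
    [-0.63,-0.95,0],
    [-0.63,-0.95,0],
    [-0.63,-0.95,0],
    [-0.63,-0.95,0],
    [-0.63,-0.95,0],
    [-0.63,-0.95,0],
    [-0.63,-0.95,0],
    [-0.63,-0.95,0],
    [-0.63,-0.95,0],
    [-0.63,-0.95,0],
    [-0.63,-0.95,0],
  ],
  twist=[0,0,0,0,0,0,0,0,0,0,0,0,0,0,0,0,0,0,0,0],
  claw=[1,1,1,1,1,1,1,1,1,1,1,1,1,1,1,1,1,1,1,1],
)

```text
time: 22.37
tool_pos: [586.8, -115.2, 141.2]
eef_rot: [0.001, -3.141, 0.0]
ft_force: [-0.1, 1.1, -0.3]
gripper_width: 1.002
grip_force: 0.0
```

>>> arm_command(
  delta_pos=[
    [-0.63,-0.95,0],
    [-0.63,-0.95,0],
    [-0.63,-0.95,0],
    [-0.63,-0.95,0],
    [-0.6,-0.9,0],
    [0,0,0],
    [0,0,0],
  ],
  twist=[0,0,0,0,0,0,0],
  claw=[1,1,1,1,1,1,1],
)

```text
time: 22.95
tool_pos: [648.9, -208.9, 140.5]
eef_rot: [-0.001, -3.14, -0.0]
ft_force: [-0.4, 0.8, -0.6]
gripper_width: 1.0
grip_force: 0.0
```

```bash
python3 - <<'E'
from h import *
p=r.camera("scene");bottles(p);p=r.camera("top");bottles(p)
E
```

```text
bottle red 0.93 [230. 251.  27.  46.] topz 116.3 xy [ 433.6 -135.3] [ 431.2 -134.4] d [35. 34.  8.]
bottle blue 0.64 [294. 307.  28.  55.] topz 116.3 xy [ 650.3 -209.8] [ 649.9 -207.7] d [34. 36.  8.]
bottle yellow 0.76 [294. 307.  24.  56.] topz 116.3 xy [ 650.3 -209.8] [ 649.9 -207.7] d [34. 36.  8.]
bottle green 0.61 [333. 239.  23.  47.] topz 116.4 xy [620.4   6.2] [621.1   8.3] d [33. 33.  8.]
bottle red 0.55 [391. 318.  26.  30.] topz 117.2 xy [ 432.  -132.3] [ 431.6 -132.3] d [34. 34.  8.]
bottle blue 0.75 [267. 313.  25.  29.] topz 117.1 xy [438.1 114.6] [438.1 115. ] d [33. 35.  9.]
bottle yellow 0.98 [428. 213.  34.  24.] topz 116.9 xy [ 643.4 -207.1] [ 647.9 -207.3] d [24. 35.  8.]
bottle green 0.59 [319. 221.  28.  28.] topz 116.8 xy [619.8  10.3] [620.2  10.5] d [35. 34.  9.]
```

Blue and green stand in their own trays with cap tops at z 116–117. Yellow is next: down, grip, lift high.

>>> arm_command(
  delta_pos=[
    [0,0,0.4],
    [0,0,0.8],
    [0,0,0.8],
    [0,0,0.5],
    [0,0,0.4],
    [0,0,0],
    [0,0,0],
    [0,0,0],
    [0,0,0],
    [0,0,0],
    [0,0,0],
    [0,0,0],
    [0,0,0],
    [0,0,0],
    [0,0,0],
    [0,0,-0.3],
    [0,0,-0.6],
    [0,0,-0.7],
    [0,0,-0.7],
    [0,0,-0.7],
  ],
  twist=[0,0,0,0,0,0,0,0,0,0,0,0,0,0,0,0,0,0,0,0],
  claw=[1,1,1,1,1,1,1,0,0,0,0,0,0,0,0,0,0,0,0,0],
)

```text
time: 25.12
tool_pos: [648.5, -208.1, 144.0]
eef_rot: [0.001, -3.141, -0.0]
ft_force: [0.1, 0.8, -1.5]
gripper_width: 0.397
grip_force: 39.9
```

>>> arm_command(
  delta_pos=[
    [0,0,-0.8],
    [0,0,-0.8],
    [0,0,-0.8],
    [0,0,-0.8],
    [0,0,-0.8],
    [0,0,0],
  ],
  twist=[0,0,0,0,0,0],
  claw=[0,0,0,0,0,0],
)

```text
time: 25.62
tool_pos: [649.8, -208.5, 226.8]
eef_rot: [-0.001, 3.138, -0.002]
ft_force: [0.8, 0.4, -0.4]
gripper_width: 0.398
grip_force: 39.9
```

>>> arm_command(
  delta_pos=[
    [0.08,0.5,0],
    [0.08,0.9,0],
    [0.08,0.9,0],
    [0.08,0.9,0],
    [0.08,0.9,0],
    [0.08,0.9,0],
    [0.08,0.9,0],
    [0.08,0.9,0],
    [0.08,0.9,0],
    [0.08,0.9,0],
    [0.08,0.9,0],
    [0.08,0.9,0],
    [0.08,0.9,0],
    [0.08,0.9,0],
    [0.08,0.9,0],
    [0.08,0.9,0],
    [0.08,0.9,0],
    [0.08,0.9,0],
    [0.08,0.9,0],
    [0.08,0.9,0],
  ],
  twist=[0,0,0,0,0,0,0,0,0,0,0,0,0,0,0,0,0,0,0,0],
  claw=[0,0,0,0,0,0,0,0,0,0,0,0,0,0,0,0,0,0,0,0],
)

```text
time: 27.28
tool_pos: [614.7, 146.1, 222.0]
eef_rot: [0.003, -3.139, 0.001]
ft_force: [0.3, -0.6, -0.6]
gripper_width: 0.4
grip_force: 39.9
```

>>> arm_command(
  delta_pos=[
    [0.08,0.9,0],
    [0.08,0.9,0],
    [0.08,0.9,0],
    [0.08,0.9,0],
    [0.08,0.9,0],
    [0.05,0.57,0],
    [0,0,0],
    [0,0,0.6],
    [0,0,0.8],
    [0,0,0.8],
    [0,0,0.8],
    [0,0,0.8],
    [0,0,0.8],
    [0,0,0.8],
    [0,0,0.8],
    [0,0,0.5],
    [0,0,0.1],
    [0,0,0],
    [0,0,0],
  ],
  twist=[0,0,0,0,0,0,0,0,0,0,0,0,0,0,0,0,0,0,0],
  claw=[0,0,0,0,0,0,0,0,0,0,0,0,0,0,0,0,0,0,0],
)

```text
time: 28.87
tool_pos: [607.7, 245.3, 88.1]
eef_rot: [-0.001, 3.141, 0.0]
ft_force: [-0.8, 0.9, -1.8]
gripper_width: 0.399
grip_force: 39.9
```

>>> arm_command(
  delta_pos=[
    [0,0,0.08],
    [0,0,0.07],
    [0,0,0.05],
    [0,0,0],
    [0,0,0],
  ],
  twist=[0,0,0,0,0],
  claw=[0,0,0,0,0],
)

```text
time: 29.28
tool_pos: [607.9, 245.5, 84.2]
eef_rot: [-0.001, 3.14, 0.001]
ft_force: [-0.0, 0.3, 3.4]
gripper_width: 0.4
grip_force: 40.1
```

>>> arm_command(
  delta_pos=[
    [0,0,0.06],
    [0,0,0],
    [0,0,0],
  ],
  twist=[0,0,0],
  claw=[0,0,0],
)

```text
time: 29.53
tool_pos: [608.2, 245.6, 84.1]
eef_rot: [-0.001, 3.139, 0.001]
ft_force: [-1.5, 0.0, 12.1]
gripper_width: 0.398
grip_force: 41.0
```

>>> arm_command(
  delta_pos=[
    [0,0,0],
    [0,0,0],
    [0,0,0],
    [0,0,0],
    [0,0,0],
    [0,0,-0.5],
    [0,0,-0.8],
    [0,0,-0.9],
    [0,0,-0.8],
    [0,0,0],
  ],
  twist=[0,0,0,0,0,0,0,0,0,0],
  claw=[1,1,1,1,1,1,1,1,1,1],
)

```text
time: 30.37
tool_pos: [609.1, 245.9, 146.4]
eef_rot: [-0.001, 3.137, 0.003]
ft_force: [0.0, 0.0, 1.3]
gripper_width: 1.001
grip_force: 0.0
```

>>> arm_command(
  delta_pos=[
    [0.44,-0.95,0],
    [0.44,-0.95,0],
    [0.44,-0.95,0],
    [0.44,-0.95,0],
    [0.44,-0.95,0],
    [0.44,-0.95,0],
    [0.44,-0.95,0],
    [0.44,-0.95,0],
    [0.44,-0.95,0],
    [0.44,-0.95,0],
    [0.44,-0.95,0],
    [0.44,-0.95,0],
    [0.44,-0.95,0],
    [0.44,-0.95,0],
    [0.44,-0.95,0],
    [0.44,-0.95,0],
    [0.44,-0.95,0],
    [0.44,-0.95,0],
    [0.44,-0.95,0],
    [0.44,-0.85,0],
  ],
  twist=[0,0,0,0,0,0,0,0,0,0,0,0,0,0,0,0,0,0,0,0],
  claw=[1,1,1,1,1,1,1,1,1,1,1,1,1,1,1,1,1,1,1,1],
)

```text
time: 32.03
tool_pos: [431.2, -133.8, 142.4]
eef_rot: [-0.001, 3.142, -0.0]
ft_force: [0.0, 0.5, -0.6]
gripper_width: 0.996
grip_force: 0.0
```

>>> arm_command(
  delta_pos=[
    [0,0,0],
    [0,0,0.4],
    [0,0,0.8],
    [0,0,0.8],
    [0,0,0.5],
    [0,0,0.4],
    [0,0,0],
    [0,0,0],
  ],
  twist=[0,0,0,0,0,0,0,0],
  claw=[1,1,1,1,1,1,1,1],
)

```text
time: 32.7
tool_pos: [431.8, -132.3, 84.0]
eef_rot: [0.002, -3.141, -0.0]
ft_force: [0.2, -0.8, -0.3]
gripper_width: 0.996
grip_force: 0.0
```

>>> arm_command(
  delta_pos=[
    [0,0,0],
    [0,0,0],
    [0,0,0],
    [0,0,0],
    [0,0,0],
    [0,0,0],
    [0,0,0],
    [0,0,0],
    [0,0,0],
    [0,0,-0.3],
    [0,0,-0.6],
    [0,0,-0.7],
    [0,0,-0.7],
    [0,0,-0.7],
    [0,0,0],
  ],
  twist=[0,0,0,0,0,0,0,0,0,0,0,0,0,0,0],
  claw=[0,0,0,0,0,0,0,0,0,0,0,0,0,0,0],
)

```text
time: 33.95
tool_pos: [432.9, -133.3, 146.7]
eef_rot: [-0.001, 3.138, -0.002]
ft_force: [0.9, -0.5, -1.5]
gripper_width: 0.398
grip_force: 39.9
```

>>> arm_command(
  delta_pos=[
    [-0.4,-0.15,0],
    [-0.8,-0.3,0],
    [-0.8,-0.3,0],
    [-0.8,-0.3,0],
    [-0.8,-0.3,0],
    [-0.8,-0.3,0],
    [-0.8,-0.3,0],
    [-0.8,-0.3,0],
    [-0.8,-0.3,0],
    [-0.8,-0.3,0],
    [-0.8,-0.3,0],
    [-0.8,-0.3,0],
    [-0.8,-0.3,0],
    [-0.6,-0.3,0],
    [0,0,0],
    [0,0,0.6],
    [0,0,0.8],
    [0,0,0.8],
    [0,0,0.5],
    [0,0,0],
  ],
  twist=[0,0,0,0,0,0,0,0,0,0,0,0,0,0,0,0,0,0,0,0],
  claw=[0,0,0,0,0,0,0,0,0,0,0,0,0,0,0,0,0,0,0,0],
)

```text
time: 35.62
tool_pos: [642.0, -213.0, 86.9]
eef_rot: [0.001, -3.137, -0.002]
ft_force: [-0.6, -0.9, -2.0]
gripper_width: 0.399
grip_force: 40.0
```

>>> arm_command(
  delta_pos=[
    [0,0,0.06],
    [0,0,0.06],
    [0,0,0],
    [0,0,0],
  ],
  twist=[0,0,0,0],
  claw=[0,0,0,0],
)

```text
time: 35.95
tool_pos: [644.3, -213.8, 88.8]
eef_rot: [-0.001, 3.14, -0.001]
ft_force: [-0.0, 0.1, -1.8]
gripper_width: 0.401
grip_force: 40.0
```

>>> arm_command(
  delta_pos=[
    [0,0,0.07],
    [0,0,0.07],
    [0,0,0],
    [0,0,0],
  ],
  twist=[0,0,0,0],
  claw=[0,0,0,0],
)

```text
time: 36.28
tool_pos: [643.8, -213.7, 85.1]
eef_rot: [0.001, -3.141, 0.0]
ft_force: [0.1, -0.2, -0.7]
gripper_width: 0.401
grip_force: 40.0
```

>>> arm_command(
  delta_pos=[
    [0,0,0.06],
    [0,0,0],
    [0,0,0],
  ],
  twist=[0,0,0],
  claw=[0,0,0],
)

```text
time: 36.53
tool_pos: [644.2, -213.7, 84.9]
eef_rot: [-0.001, 3.14, -0.001]
ft_force: [-1.6, 0.8, 5.0]
gripper_width: 0.399
grip_force: 40.6
```

>>> arm_command(
  delta_pos=[
    [0,0,0],
    [0,0,0],
    [0,0,0],
    [0,0,0],
    [0,0,0],
    [0,0,-0.5],
    [0,0,-1],
    [0,0,-1],
    [0,0,-1],
    [0,0,0],
  ],
  twist=[0,0,0,0,0,0,0,0,0,0],
  claw=[1,1,1,1,1,1,1,1,1,1],
)

```text
time: 37.37
tool_pos: [645.7, -214.3, 159.1]
eef_rot: [-0.001, 3.135, -0.003]
ft_force: [0.6, -0.4, 1.0]
gripper_width: 1.0
grip_force: 0.0
```

>>> arm_command(
  delta_pos=[
    [0.08,0.96,0],
    [0.08,0.96,0],
    [0.08,0.96,0],
    [0.08,0.96,0],
    [0.08,0.96,0],
    [0.08,0.96,0],
    [0.08,0.96,0],
    [0.08,0.96,0],
    [0.08,0.96,0],
    [0.08,0.96,0],
    [0.08,0.96,0],
    [0.08,0.96,0],
    [0.08,0.96,0],
    [0.08,0.96,0],
    [0.08,0.96,0],
    [0.08,0.96,0],
    [0.08,0.96,0],
    [0.08,0.96,0],
    [0.08,0.96,0],
    [0.08,0.96,0],
  ],
  twist=[0,0,0,0,0,0,0,0,0,0,0,0,0,0,0,0,0,0,0,0],
  claw=[1,1,1,1,1,1,1,1,1,1,1,1,1,1,1,1,1,1,1,1],
)

```text
time: 39.03
tool_pos: [611.4, 171.2, 154.0]
eef_rot: [0.001, -3.142, 0.0]
ft_force: [0.4, 0.5, 0.3]
gripper_width: 1.004
grip_force: 0.0
```

>>> arm_command(
  delta_pos=[
    [0.05,0.96,0],
    [0.05,0.96,0],
    [0.05,0.96,0],
    [0.05,0.9,0],
    [0,0,0],
    [0,0,0],
  ],
  twist=[0,0,0,0,0,0],
  claw=[1,1,1,1,1,1],
)

```text
time: 39.53
tool_pos: [607.2, 246.6, 153.8]
eef_rot: [0.004, -3.141, 0.001]
ft_force: [0.4, -0.4, -0.2]
gripper_width: 1.007
grip_force: 0.0
```

```bash
python3 - <<'E'
from h import *
p=r.camera("scene");bottles(p)
E
```

```text
bottle red 0.96 [289. 308.  25.  50.] topz 116.5 xy [ 645.9 -217. ] [ 645.4 -215.3] d [32. 35.  8.]
bottle blue 0.81 [289. 194.  22.  43.] topz 116.5 xy [438.9 111.7] [440.1 115.1] d [33. 40.  8.]
bottle yellow 0.86 [367. 189.  21.  47.] topz 116.1 xy [609.7 241.5] [610.  242.9] d [32. 33.  9.]
bottle green 0.75 [332. 241.  21.  45.] topz 116.3 xy [622.1   5.9] [621.2   8.4] d [32. 33.  8.]
```

>>> arm_command(
  delta_pos=[
    [0,0,0.5],
    [0,0,0.8],
    [0,0,0.8],
    [0,0,0.8],
    [0,0,0.4],
    [0,0,0.2],
    [0,0,0],
    [0,0,0],
    [0,0,0],
    [0,0,0],
    [0,0,0],
    [0,0,0],
    [0,0,0],
    [0,0,0],
    [0,0,0],
    [0,0,0],
    [0,0,0],
  ],
  twist=[0,0,0,0,0,0,0,0,0,0,0,0,0,0,0,0,0],
  claw=[1,1,1,1,1,1,1,1,0,0,0,0,0,0,0,0,0],
)

```text
time: 41.2
tool_pos: [607.8, 246.1, 84.5]
eef_rot: [-0.001, 3.141, 0.001]
ft_force: [-1.1, -0.5, 5.8]
gripper_width: 0.399
grip_force: 39.7
```

>>> arm_command(
  delta_pos=[
    [0,0,-0.3],
    [0,0,-0.6],
    [0,0,-0.7],
    [0,0,-0.7],
    [0,0,-0.7],
    [0,0,0],
    [0.2,-0.5,0],
    [0.4,-0.9,0],
    [0.4,-0.9,0],
    [0.4,-0.9,0],
    [0.4,-0.9,0],
    [0.4,-0.9,0],
    [0.4,-0.9,0],
    [0.4,-0.9,0],
    [0.4,-0.9,0],
    [0.4,-0.9,0],
    [0.4,-0.9,0],
  ],
  twist=[0,0,0,0,0,0,0,0,0,0,0,0,0,0,0,0,0],
  claw=[0,0,0,0,0,0,0,0,0,0,0,0,0,0,0,0,0],
)

```text
time: 42.62
tool_pos: [521.8, 54.3, 142.6]
eef_rot: [0.001, -3.139, 0.001]
ft_force: [-0.2, -0.3, -0.6]
gripper_width: 0.397
grip_force: 40.0
```

>>> arm_command(
  delta_pos=[
    [0.4,-0.9,0],
    [0.4,-0.9,0],
    [0.4,-0.9,0],
    [0.4,-0.9,0],
    [0.4,-0.9,0],
    [0.4,-0.9,0],
    [0.4,-0.9,0],
    [0.4,-0.9,0],
    [0.4,-0.9,0],
    [0.4,-0.9,0],
    [0.5,-0.55,0],
    [0,0,0],
    [0,0,0],
    [0,0,0],
  ],
  twist=[0,0,0,0,0,0,0,0,0,0,0,0,0,0],
  claw=[0,0,0,0,0,0,0,0,0,0,0,0,0,0],
)

```text
time: 43.78
tool_pos: [433.4, -135.0, 143.4]
eef_rot: [0.001, -3.141, -0.0]
ft_force: [0.4, 0.5, -0.6]
gripper_width: 0.399
grip_force: 40.0
```

Lowering yellow into its tray.

>>> arm_command(
  delta_pos=[
    [0,0,0.6],
    [0,0,0.8],
    [0,0,0.8],
    [0,0,0.5],
    [0,0,0.1],
    [0,0,0],
    [0,0,0],
  ],
  twist=[0,0,0,0,0,0,0],
  claw=[0,0,0,0,0,0,0],
)

```text
time: 44.37
tool_pos: [434.2, -134.9, 88.2]
eef_rot: [-0.002, 3.141, -0.0]
ft_force: [-0.4, -0.1, -0.6]
gripper_width: 0.398
grip_force: 40.1
```

>>> arm_command(
  delta_pos=[
    [0,0,0.06],
    [0,0,0],
    [0,0,0],
  ],
  twist=[0,0,0],
  claw=[0,0,0],
)

```text
time: 44.62
tool_pos: [434.1, -135.3, 87.1]
eef_rot: [-0.001, 3.141, -0.001]
ft_force: [0.3, -0.2, -0.9]
gripper_width: 0.397
grip_force: 40.1
```

>>> arm_command(
  delta_pos=[
    [0,0,0.04],
    [0,0,0],
    [0,0,0],
  ],
  twist=[0,0,0],
  claw=[0,0,0],
)

```text
time: 44.87
tool_pos: [433.8, -135.3, 86.0]
eef_rot: [-0.001, 3.141, -0.0]
ft_force: [-0.4, -0.3, -1.2]
gripper_width: 0.403
grip_force: 40.1
```

>>> arm_command(
  delta_pos=[
    [0,0,0.06],
    [0,0,0],
    [0,0,0],
  ],
  twist=[0,0,0],
  claw=[0,0,0],
)

```text
time: 45.12
tool_pos: [433.7, -135.3, 84.7]
eef_rot: [0.001, -3.141, 0.0]
ft_force: [-0.2, -0.3, -1.3]
gripper_width: 0.4
grip_force: 40.1
```

>>> arm_command(
  delta_pos=[
    [0,0,0.05],
    [0,0,0],
    [0,0,0],
  ],
  twist=[0,0,0],
  claw=[0,0,0],
)

```text
time: 45.37
tool_pos: [434.1, -135.3, 84.4]
eef_rot: [-0.001, 3.141, -0.0]
ft_force: [-2.2, 1.3, 8.8]
gripper_width: 0.395
grip_force: 41.0
```

Contact made: release, rise and check.

>>> arm_command(
  delta_pos=[
    [0,0,0],
    [0,0,0],
    [0,0,0],
    [0,0,0],
    [0,0,0],
    [0,0,-0.5],
    [0,0,-1],
    [0,0,-1],
    [0,0,-1],
    [0,0,-1],
    [0,0,-1],
    [0,0,-1],
    [0.5,0.9,0],
    [0.5,0.9,0],
    [0.5,0.9,0],
    [0.5,0.9,0],
    [0.5,0.9,0],
    [0.5,0.9,0],
    [0,0,0],
    [0,0,0],
  ],
  twist=[0,0,0,0,0,0,0,0,0,0,0,0,0,0,0,0,0,0,0,0],
  claw=[1,1,1,1,1,1,1,1,1,1,1,1,1,1,1,1,1,1,1,1],
)

```text
time: 47.03
tool_pos: [373.5, -26.8, 213.9]
eef_rot: [-0.004, 3.141, -0.0]
ft_force: [0.1, -0.1, -0.3]
gripper_width: 1.001
grip_force: 0.0
```

```bash
python3 - <<'E'
from h import *
p=r.camera("scene");bottles(p);cv2.imwrite("pics/end.png",p["image"][:,:,::-1])
p=r.camera("top");bottles(p)
E
```

```text
bottle red 0.77 [290. 309.  26.  50.] topz 116.6 xy [ 645.4 -216.2] [ 644.2 -215.1] d [34. 34.  9.]
bottle blue 0.74 [231. 250.  23.  53.] topz 116.6 xy [ 436.5 -139.6] [ 434.6 -138. ] d [34. 32.  8.]
bottle yellow 0.86 [230. 248.  26.  55.] topz 116.6 xy [ 436. -138.] [ 434.9 -136.8] d [34. 36.  8.]
bottle green 0.86 [334. 240.  21.  49.] topz 116.4 xy [621.3   7.4] [620.5  10. ] d [36. 37.  9.]
bottle blue 0.95 [265. 312.  26.  26.] topz 117.1 xy [438.1 114.6] [438.  115.1] d [32. 35.  9.]
bottle yellow 0.9 [392. 317.  27.  27.] topz 117.1 xy [ 434.2 -134.8] [ 434.2 -135. ] d [36. 34.  8.]
bottle green 0.68 [318. 221.  26.  30.] topz 116.7 xy [619.9  10.2] [620.2  10.3] d [33. 32.  9.]
```

View pics/end.png

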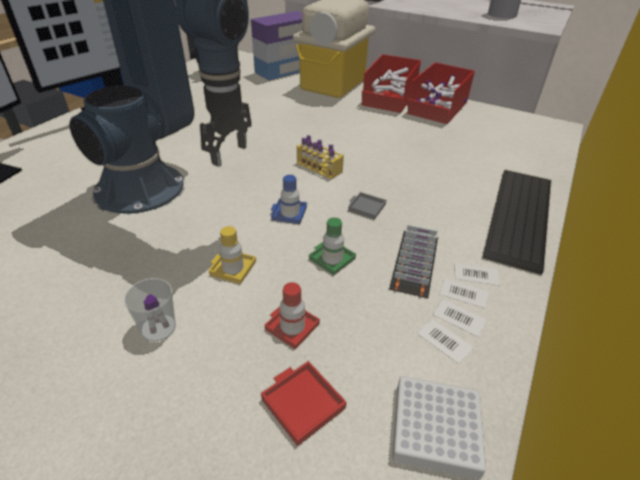

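All four bottles stand in their own trays: blue (290,200), green (333,245), yellow (231,255) and red (291,312). The grey tray is empty, the rack hasn't moved, and the arm is clear.

```bash
python3 -c "
from bench import r
print(r.sign_off())"
```

```text
the job is handed in; nothing more can be done
None
```

The job is handed in: each of the four bottles stands upright and released in the tray of its own colour, the tube rack hasn't moved, and it took about 47 s of the 115 s allowed.

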